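# Clip the pressure cooker's regulator weight onto its vent and tug-test it

### The arm

A 7-joint arm with a two-finger parallel gripper is mounted at the origin on a cart in front of the work surface, level with it; the furniture and walls round the work are solid. World frame = base frame: x ahead of the robot, y to its left, z up, the work surface at z = 0. Lengths are in m, angles in rad, forces in N, time in s.
With the tool pointing down it reaches from about 0.425 to 0.875 m from the base axis. Payload 4.7 kg.
Tool frame: the origin (TCP) lies on the centre line of the jaws, within the pads' length; the fingertips stand r.nose_length ahead of it and the grasp point (between the pads) lies 3 mm ahead of it (r.nose_length is the distance from the TCP to the fingertips, in m); z points along the fingers, y is the line along which they close (so a half turn about z gives the same grasp; the last joint's range is limited). The gripper opens to 87 mm and grips with 3 to 60 N. Pads are 19 mm wide; open, the fingers measure 117 mm over their backs; the gripper's body (75 mm by 190 mm) begins 51 mm behind the grasp point.
Start: joints at [-1.215, 0.321, -0.07, 1.45, 0.023, 1.371, -0.057], TCP at [0.218, 0.612, 0.245] pointing down, gripper open.
Joint ranges: [-2.86, 2.86], [-0.3, 2.09], [-1.38, 1.24], [0.06, 2.45], [-1.56, 4.7], [0.09, 2.05], [-2.69, 2.69]. Speed limits (rad/s): [2.57, 2.57, 3.14, 3.14, 3.14, 3.14, 3.14].

### API

Orientations are given as a unit quaternion [w, x, y, z].
In Python, from station import sensors, viewer, job, r gives the robot as it stands.
- The arm moves only by the tool jog_arm, never from a script. Its argument "increments" is a list of rows, each an object of numbers: "x", "y", "z": the shift along the tool's x, y, z in cm; "ax", "ay", "az": the turn, a rotation vector about the tool's x, y, z in rad; "fingers": the gripper's target within -1 to 1 (fully open at 1, half-way at 0, shut at -1). A call has 1 to 8 rows; each row shifts and turns the commanded pose from where the row before left it, along the tool's axes as they then stand; what a row does not reach is not made up. A row lasts 1/10 s, in which the tool goes at most 50 mm and 8.59 degrees, less where a joint would pass 70% of its speed; a pose out of reach is approached as far as the arm can. A call is refused whole if a number of a shift passes 5 or a number of a turn 0.15, either way. A call with a gripper value outside its range is refused whole. The fingers move at their own pace and stop on an object; the grip force is fixed at half the most. Time passes only in rows, so rows that do not move let the fingers close. It gives the time, the measured TCP pose, the force, the opening and the grip force at its end, in the units of the state.
- sensors.get_state(): the state, without advancing time (a new reading comes with each control period).
- viewer.camera(name): name is "scene" or "top" or "wrist"; returns a dict with "frame" (420x560x3 uint8, blue, green, red), "mtx" (3x3 intrinsics, pixels), "world_to_cam" (4x4, takes a point from world to camera coordinates). Camera axes: x right, y up, looking along -z (the intrinsics and any distortion apply to the point x, -y, -z); pixel columns grow to the right and rows downward; lengths in m; the calibration is good to about 2 mm. The wrist camera is an equidistant fisheye: a pixel r from the principal point sees the ray r / f radians off the axis. A picture is of the moment at which its call begins. There is no depth.
- job.close_job(): hands the job in; it is judged then, once.
The state is a dict: "t": time; "joint_positions": joint angles; "qd": joint speeds; "effort": joint torques, N m; "tcp_pos": TCP position; "tool_rot": TCP orientation; "contact_force": force on the tool from outside, world axes, zero at the start; "wrist_torque": the same for the moment, N m; "width": finger opening in m; "finger_force": force on a finger pad.
Only numpy, scipy, OpenCV 4.12 (cv2) and the standard library are available. Lean on these libraries where they do the work, as an engineer would, in place of code of your own. Each camera call takes 0.05 s, during which the arm holds its last target. There are 200 camera calls.

### The job

The pressure cooker is loaded and locked: take its regulator weight (the small black-capped bell on the cutting board), set it over the vent pipe in the middle of the lid and press it straight down until it clicks and sits fully home, without forcing it (less than 30 N). Then check that the clip holds it: pull the weight straight up with a steady 12 N or so for a good second, and never as much as 20 N, which would wrench it off. Let it settle back fully home and upright, and leave the onion, the garlic, the spoon and the salt shaker where they are.

Things in the scene. Friction and masses are not known exactly. Their poses are not given: they have to be found in the camera images.
- weight_mid (a point): Middle of the loose regulator weight, half-way up on its axis, z up. The weight is a round bell, 35 mm across and 46 mm high, 70 to 140 g: fluted black cap with straight sides (grip there) above a steel skirt 13 mm high. It is open below: the mouth is 27 mm wide, narrowing to a 19 mm throat 9 mm up, then a chamber. It starts upright on the board, whose top is at z = 0.023.
- vent_seat (a point): Point on the vent pipe's axis, z up along it, at the flat seat (boss 41 mm across) in the middle of the lid, 140 mm above the worktop. A brass pipe 16.6 mm thick stands 20.5 mm above it. Weight fully home: its underside on the seat, weight_mid 23 mm above. The lid slopes away round it; all else on the lid is at least 7 mm lower than the seat.
- pressure_cooker: Steel pressure cooker, 207 mm across, does not move; origin under its middle, z up, long black handle 260 mm along +y (highest at 128 mm). The pipe has 3 spring balls, middles 14 mm above the seat: pressing takes up to 15 N until the throat snaps past the balls 4 mm above home, then the weight drops home. Pulled, it has 1.3 mm play, then gives 0.5 mm up to 16 N; a little above 20 N it comes off.
- cutting_board: Wooden board, 232 x 432 mm (x, y), top 23 mm above the worktop, does not move; origin under its middle.
- onion: Brown onion, 83 mm across, 94 mm high, on the far right of the board; origin at the middle of its underside; stays where it is.
- garlic: Garlic bulb, 60 mm across, 59 mm high, on the right of the board; origin at the middle of its underside; stays where it is.
- teaspoon: Steel teaspoon, 130 mm long and 11 mm high, on the near right of the board; origin at the middle of its underside; stays where it is.
- salt_shaker: Small clear salt shaker with a grey top, 44 mm across, 90 mm high, on the worktop behind the board; origin at the middle of its underside; stays where it is.

How it is judged:
By the outcome, as a careful person would: the job done as asked, in the order asked, and still so for the second after the job is handed in, with the robot touching nothing.
It also fails if it takes over 51 s, if anything falls off the work surface, if the arm or the gripper's body presses on something with over 40 N, if the wrist force passes 120 N, or if a joint passes its speed limit or range.

## Working session

There is one attempt and no reset: what is moved stays moved. The work goes in short steps, Python scripts to look and compute and a tool call to move; the robot and the scene stay as the last step left them, time stands still between calls to the robot, and variables do not carry over. Pictures are saved under pics/ and viewed, at most 10 in all, crops included, and the job is handed in when it is done.

Besides the shell and the picture viewer there is one more tool, called after "Call:" as name(argument=value, ...), one argument or row to a line, values as JSON. jog_arm: Moves the arm, as the interface text tells. Its arguments: {"type":"object","properties":{"increments":{"type":"array","items":{"type":"object","properties":{"x":{"type":"number"},"y":{"type":"number"},"z":{"type":"number"},"ax":{"type":"number"},"ay":{"type":"number"},"az":{"type":"number"},"fingers":{"type":"number"}}}}},"required":["increments"]}

```bash
mkdir -p pics; python3 - <<'E'
from station import sensors, viewer, job, r
import cv2,numpy as np
print(sensors.get_state()); print(r.nose_length)
np.set_printoptions(suppress=True,precision=4)
fs=[]
for n in ("scene","top"):
    c=viewer.camera(n); print(n,c.keys(),c["mtx"].tolist(),c["world_to_cam"].tolist()); cv2.imwrite(f"pics/{n}1.png",c["frame"])
E
```

```text
{'t': 0.0, 'joint_positions': array([-1.21490941,  0.32183624, -0.07012807,  1.45167466,  0.02260653,
        1.37076722, -0.05692617]), 'qd': array([-0.00168237,  0.00239403, -0.00080051,  0.00056032,  0.00081801,
        0.00120916,  0.00029347]), 'effort': array([-2.96772059e-04, -4.91269076e+01, -4.03943919e-01, -3.12532103e+01,
       -6.37527765e-02,  4.36415698e-02,  1.59732731e-04]), 'tcp_pos': array([0.2177142 , 0.61192074, 0.24345337]), 'tool_rot': array([-1.17129500e-04,  1.70039713e-01,  9.85436754e-01, -9.41497849e-04]), 'contact_force': array([-0.33844292,  0.8217751 ,  0.42368591]), 'wrist_torque': array([-0.02289401,  0.03303829,  0.02646597]), 'finger_force': 0.0, 'width': 0.08681105605876357}
0.022
scene dict_keys(['frame', 'mtx', 'world_to_cam']) [[406.1473533608616, 0.0, 282.5599384937256], [0.0, 406.1473533608616, 209.16659373945848], [0.0, 0.0, 1.0]] [[-0.8625595973371469, -0.5059460349518353, 0.0030904300826423625, 0.3869072782750812], [0.29829509191549886, -0.5035943069759263, 0.8108099728793183, -0.36365603507148375], [-0.40866976788197024, 0.7002937838492878, 0.5853013216466744, -0.5343301808385922], [0.0, 0.0, 0.0, 1.0]]
top dict_keys(['frame', 'mtx', 'world_to_cam']) [[487.3082760565986, 0.0, 281.401375071482], [0.0, 487.3082760565986, 204.46876257622444], [0.0, 0.0, 1.0]] [[0.006015125794250108, -0.9999093729535721, -0.012044257605761024, -0.22664149006735765], [0.9975787634406853, 0.00516571691054807, 0.06935363076980051, -0.5782793033663596], [-0.0692851282298957, -0.012432266422284446, 0.9975194282608094, -1.1388356878655255], [0.0, 0.0, 0.0, 1.0]]
```

View pics/scene1.png

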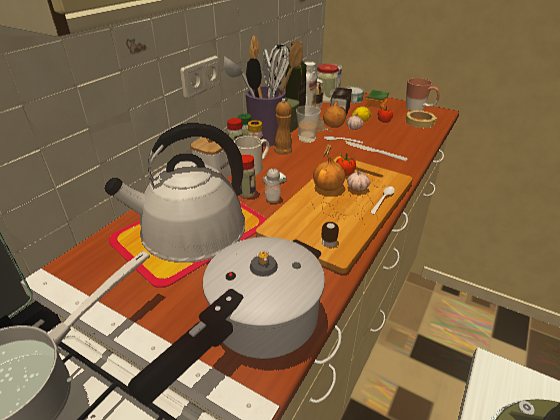

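View pics/top1.png

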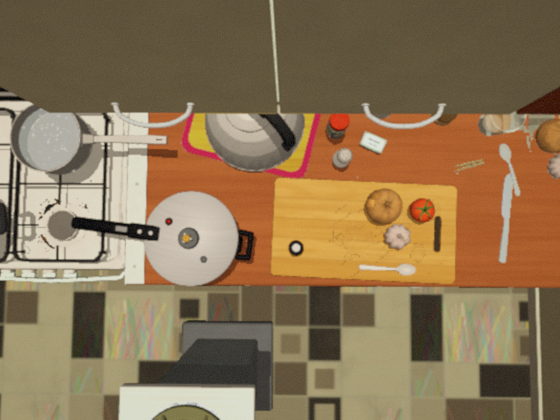

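The scene view shows the weight at about (330,233) and the vent pipe at (264,256). In the top view they are at (296,248) and (188,238). Next I'll triangulate both.

```bash
cat > h.py <<'E'
import numpy as np, cv2
from station import sensors, viewer, job, r
np.set_printoptions(suppress=True,precision=4)
def ray(c,p,fish=False):
    M=c["world_to_cam"];R=M[:3,:3];o=-R.T@M[:3,3];K=c["mtx"]
    u=(p[0]-K[0,2])/K[0,0];v=(p[1]-K[1,2])/K[1,1]
    if fish:
        t=np.hypot(u,v);s=np.sin(t)/max(t,1e-9);d=np.array([u*s,-v*s,-np.cos(t)])
    else: d=np.array([u,-v,-1.])
    return o,R.T@(d/np.linalg.norm(d))
def plane(c,p,z,fish=False):
    o,d=ray(c,p,fish);return o+d*(z-o[2])/d[2]
def tri(rs):
    A=[np.eye(3)-np.outer(d,d) for o,d in rs]
    return np.linalg.solve(sum(A),sum(a@o for a,(o,d) in zip(A,rs)))
def blobs(m,box,off=(0,0)):
    x0,y0,x1,y1=box;n,l,s,ce=cv2.connectedComponentsWithStats(m[y0:y1,x0:x1].astype(np.uint8))
    return [(s[i].tolist(),(ce[i]+[x0,y0]).round(2)) for i in range(1,n) if s[i][4]>6]
E
python3 - <<'E'
from h import *
T=cv2.imread("pics/top1.png");S=cv2.imread("pics/scene1.png")
for n,I,bw,bp in (("top",T,(280,232,312,264),(176,225,202,252)),("scene",S,(312,212,350,250),(245,242,282,280))):
    v=I.max(2).astype(int);sp=v-I.min(2)
    print(n,"dark",blobs(v<70,bw)); print("nonwood",blobs(sp<60,bw))
    h=cv2.cvtColor(I,cv2.COLOR_BGR2HSV)
    print("brass",blobs((h[...,1]>90)&(h[...,2]>80),bp),"boss",blobs(v<110,bp))
a=cv2.resize(T[215:265,150:320],None,fx=4,fy=4,interpolation=cv2.INTER_NEAREST);b=cv2.resize(S[205:285,240:355],None,fx=4,fy=4,interpolation=cv2.INTER_NEAREST)
c=np.zeros((a.shape[0]+b.shape[0],max(a.shape[1],b.shape[1]),3),np.uint8);c[:a.shape[0],:a.shape[1]]=a;c[a.shape[0]:,:b.shape[1]]=b
cv2.imwrite("pics/crop1.png",c)
E
```

```text
top dark [([10, 9, 13, 14, 66], array([295.82, 247.97]))]
nonwood [([9, 9, 14, 15, 154], array([295.62, 247.74]))]
brass [([6, 9, 9, 9, 57], array([185.81, 237.89]))] boss [([4, 3, 19, 21, 88], array([191.38, 237.62])), ([14, 8, 5, 9, 18], array([191.61, 237.61])), ([9, 17, 5, 3, 10], array([186.9, 243.3]))]
scene dark [([10, 10, 17, 20, 242], array([329.47, 232.87]))]
nonwood [([10, 10, 17, 26, 358], array([329.42, 234.2 ])), ([0, 35, 5, 3, 9], array([313.44, 248.44]))]
brass [([13, 9, 10, 14, 106], array([262.49, 257.23]))] boss [([5, 13, 28, 21, 400], array([263.33, 266.34]))]
```

View pics/crop1.png

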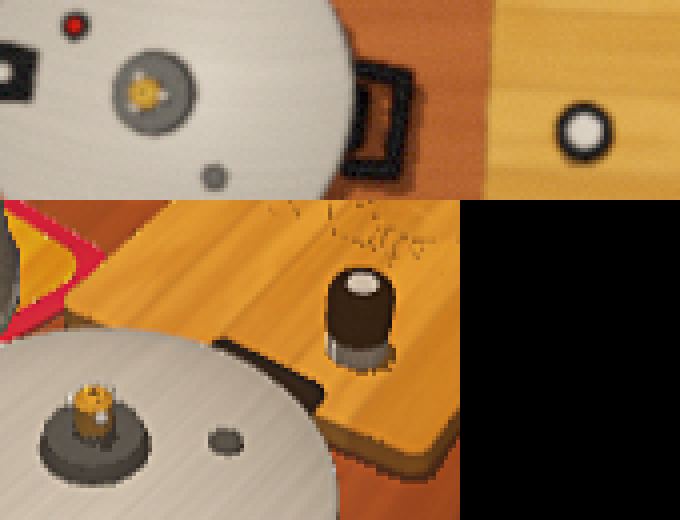

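The crop shows the weight and the brass pipe on its dark boss clearly. In top-view pixels, the pipe top is at about (186.2,238.0) and the boss at (188.5,238.0). In the scene view the pipe top is at about (263.8,254.0).

```bash
python3 - <<'E'
from h import *
t=viewer.camera("top");s=viewer.camera("scene")
print("W plane",plane(t,(295.6,247.7),.069),plane(s,(329.4,234.3),.046))
print("V pipe top",plane(t,(186.3,238.2),.1605),plane(t,(188.5,238),.14),plane(s,(263.6,253.6),.1605),plane(s,(263.4,264.5),.14))
print("V tri",tri([ray(t,(186.3,238.2)),ray(s,(263.6,253.6))]),"W tri",tri([ray(t,(295.6,247.7)),ray(s,(330,224.5))]))
# orientation
from scipy.spatial.transform import Rotation as R
q=sensors.get_state()["tool_rot"];print(R.from_quat(q[[1,2,3,0]]).as_matrix())
print("kettle/handle", plane(t,(255,160),.1), plane(t,(75,225),.12))
E
```

```text
W plane [ 0.4784 -0.2567  0.069 ] [ 0.4804 -0.2551  0.046 ]
V pipe top [ 0.4984 -0.0279  0.1605] [ 0.4988 -0.0283  0.14  ] [ 0.4992 -0.0243  0.1605] [ 0.4978 -0.0206  0.14  ]
V tri [ 0.4994 -0.0268  0.1583] W tri [ 0.4798 -0.256   0.0725]
[[-0.9421  0.3352 -0.0003]
 [ 0.3352  0.9421 -0.0012]
 [-0.0001 -0.0012 -1.    ]]
kettle/handle [ 0.6727 -0.1651  0.1   ] [0.5255 0.2233 0.12  ]
```

Call:
jog_arm(
  increments=[
    {"az": -0.114, "fingers": 1},
    {"az": -0.114},
    {"az": -0.114},
    {"x": -3, "y": -3},
    {"x": -3.4, "y": -3.4},
    {"x": -3.4, "y": -3.4},
    {"x": -3.4, "y": -3.4},
    {"x": -3.4, "y": -3.4},
  ],
)

```text
invalid input
```

Call:
jog_arm(
  increments=[
    {"x": 0, "y": 0, "z": 0, "ax": 0, "ay": 0, "az": -0.114, "fingers": 1},
    {"x": 0, "y": 0, "z": 0, "ax": 0, "ay": 0, "az": -0.114, "fingers": 1},
    {"x": 0, "y": 0, "z": 0, "ax": 0, "ay": 0, "az": -0.114, "fingers": 1},
    {"x": -3, "y": -3, "z": 0, "ax": 0, "ay": 0, "az": 0, "fingers": 1},
    {"x": -3.4, "y": -3.4, "z": 0, "ax": 0, "ay": 0, "az": 0, "fingers": 1},
    {"x": -3.4, "y": -3.4, "z": 0, "ax": 0, "ay": 0, "az": 0, "fingers": 1},
    {"x": -3.4, "y": -3.4, "z": 0, "ax": 0, "ay": 0, "az": 0, "fingers": 1},
    {"x": -3.4, "y": -3.4, "z": 0, "ax": 0, "ay": 0, "az": 0, "fingers": 1},
  ],
)

```text
t: 1.0
tcp_pos: [0.385, 0.4448, 0.2446]
tool_rot: [0.0, -0.0, 1.0, 0.0]
contact_force: [0.4, 0.0, 0.3]
width: 0.0872
finger_force: 0.0
```

Call:
jog_arm(
  increments=[
    {"x": -1.4, "y": -4.3, "z": 0, "ax": 0, "ay": 0, "az": 0, "fingers": 1},
    {"x": -1.4, "y": -4.3, "z": 0, "ax": 0, "ay": 0, "az": 0, "fingers": 1},
    {"x": -1.4, "y": -4.3, "z": 0, "ax": 0, "ay": 0, "az": 0, "fingers": 1},
    {"x": -1.4, "y": -4.3, "z": 0, "ax": 0, "ay": 0, "az": 0, "fingers": 1},
    {"x": -1.4, "y": -4.3, "z": 0, "ax": 0, "ay": 0, "az": 0, "fingers": 1},
    {"x": -1.4, "y": -4.3, "z": 0, "ax": 0, "ay": 0, "az": 0, "fingers": 1},
    {"x": -1.4, "y": -4.3, "z": 0, "ax": 0, "ay": 0, "az": 0, "fingers": 1},
    {"x": -1.4, "y": -4.3, "z": 0, "ax": 0, "ay": 0, "az": 0, "fingers": 1},
  ],
)

```text
t: 1.8
tcp_pos: [0.4962, 0.1006, 0.2447]
tool_rot: [0.0, -0.0, 1.0, 0.0]
contact_force: [0.3, 1.1, -0.6]
width: 0.0873
finger_force: 0.0
```

Call:
jog_arm(
  increments=[
    {"x": 0, "y": -4.2, "z": 0, "ax": 0, "ay": 0, "az": 0, "fingers": 1},
    {"x": 0, "y": -4.2, "z": 0, "ax": 0, "ay": 0, "az": 0, "fingers": 1},
    {"x": -0.2, "y": -4.2, "z": 0, "ax": 0, "ay": 0, "az": 0, "fingers": 1},
    {"x": 0, "y": 0, "z": 0, "ax": 0, "ay": 0, "az": 0, "fingers": 1},
  ],
)

```text
t: 2.2
tcp_pos: [0.4977, -0.0308, 0.2449]
tool_rot: [0.0, 0.005, 1.0, -0.001]
contact_force: [-0.7, 0.6, -0.1]
width: 0.0869
finger_force: 0.0
```

```bash
python3 - <<'E'
from h import *
c=viewer.camera("wrist");cv2.imwrite("pics/w1.png",c["frame"]);np.savez("w1.npz",**c)
print(c["mtx"],c["world_to_cam"],sensors.get_state()["tcp_pos"])
E
```

```text
[[325.1923   0.     285.3847]
 [  0.     325.1923 202.5032]
 [  0.       0.       1.    ]] [[ 0.0104  0.9999 -0.0013  0.0261]
 [-0.9524  0.0095 -0.3046  0.511 ]
 [-0.3045  0.0044  0.9525 -0.2389]
 [ 0.      0.      0.      1.    ]] [ 0.4978 -0.027   0.2447]
```

View pics/w1.png

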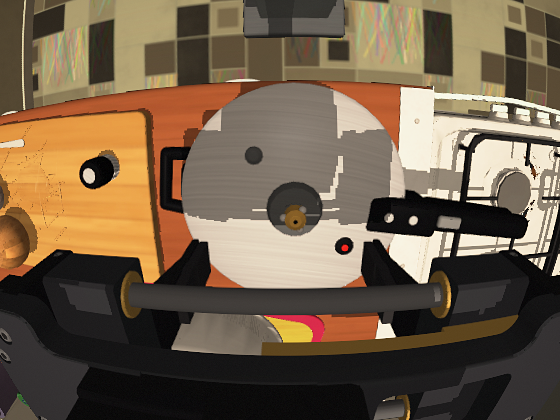

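The wrist view shows the boss centred at about (294,206), the pipe top at about (294,217) and the weight's cap at (92,175).

```bash
python3 - <<'E'
from h import *
c=dict(np.load("w1.npz"));I=c["frame"];h=cv2.cvtColor(I,cv2.COLOR_BGR2HSV);v=I.max(2)
print("brass",blobs((h[...,1]>90)&(v>70),(275,190,315,235)))
print("boss",blobs((v<95),(262,175,325,236)))
print("wtop",blobs((h[...,1]<50)&(v>130),(75,160,110,195)),blobs(v<60,(70,145,125,195)))
for n,p,z in (("pipe",(294.5,217),.1605),("boss",(294,206.5),.14),("W",(90,176.3),.069)): print(n,plane(c,p,z,True))
cv2.imwrite("pics/w1c.png",cv2.resize(np.hstack([I[170:240,255:330],I[145:215,65:135]]),None,fx=5,fy=5,interpolation=cv2.INTER_NEAREST))
E
```

```text
brass [([10, 15, 21, 25, 414], array([294.53, 217.39]))]
boss [([4, 7, 57, 45, 1645], array([293.67, 202.16])), ([31, 45, 5, 4, 15], array([295.13, 221.53]))]
wtop [([8, 8, 12, 16, 149], array([ 88.56, 175.34]))] [([10, 11, 34, 33, 689], array([ 98.06, 171.17]))]
pipe [ 0.4961 -0.0244  0.1605]
boss [ 0.4948 -0.0243  0.14  ]
W [ 0.4809 -0.2515  0.069 ]
```

View pics/w1c.png

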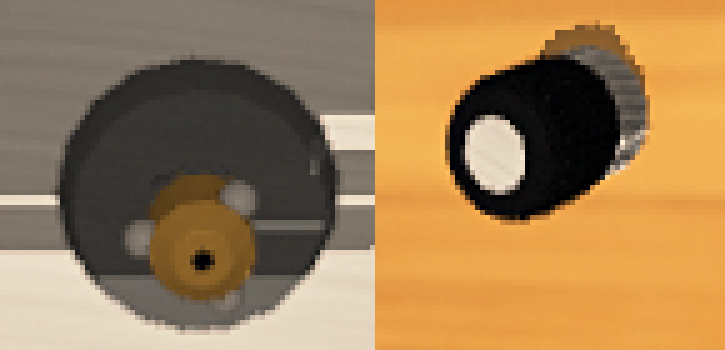

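Call:
jog_arm(
  increments=[
    {"x": 0.3, "y": -3.8, "z": 0, "ax": 0, "ay": 0, "az": 0, "fingers": 1},
    {"x": 0.3, "y": -3.8, "z": 0, "ax": 0, "ay": 0, "az": 0, "fingers": 1},
    {"x": 0.3, "y": -3.8, "z": 0, "ax": 0, "ay": 0, "az": 0, "fingers": 1},
    {"x": 0.3, "y": -3.8, "z": 0, "ax": 0, "ay": 0, "az": 0, "fingers": 1},
    {"x": 0.3, "y": -3.8, "z": 0, "ax": 0, "ay": 0, "az": 0, "fingers": 1},
    {"x": 0.3, "y": -3.8, "z": 0, "ax": 0, "ay": 0, "az": 0, "fingers": 1},
    {"x": 0, "y": 0, "z": 0, "ax": 0, "ay": 0, "az": 0.143, "fingers": 1},
    {"x": 0, "y": 0, "z": 0, "ax": 0, "ay": 0, "az": 0.143, "fingers": 1},
  ],
)

```text
t: 3.05
tcp_pos: [0.4802, -0.2517, 0.2443]
tool_rot: [-0.0, 0.146, 0.989, 0.0]
contact_force: [0.5, 1.0, -0.3]
width: 0.0872
finger_force: 0.0
```

Call:
jog_arm(
  increments=[
    {"x": 0, "y": 0, "z": 0, "ax": 0, "ay": 0, "az": 0.143, "fingers": 1},
    {"x": 0, "y": 0, "z": 0, "ax": 0, "ay": 0, "az": 0.143, "fingers": 1},
    {"x": 0, "y": 0, "z": 0, "ax": 0, "ay": 0, "az": 0.143, "fingers": 1},
    {"x": 0, "y": 0, "z": 0, "ax": 0, "ay": 0, "az": 0.143, "fingers": 1},
    {"x": 0, "y": 0, "z": 0, "ax": 0, "ay": 0, "az": 0.143, "fingers": 1},
    {"x": 0, "y": 0, "z": 0, "ax": 0, "ay": 0, "az": 0.143, "fingers": 1},
    {"x": 0, "y": 0, "z": 0, "ax": 0, "ay": 0, "az": 0.143, "fingers": 1},
    {"x": 0, "y": 0, "z": 0, "ax": 0, "ay": 0, "az": 0.143, "fingers": 1},
  ],
)

```text
t: 3.85
tcp_pos: [0.4808, -0.2499, 0.2443]
tool_rot: [-0.0, 0.657, 0.754, 0.0]
contact_force: [0.1, -0.8, 0.5]
width: 0.0868
finger_force: 0.0
```

Call:
jog_arm(
  increments=[
    {"x": 0, "y": 0, "z": 0, "ax": 0, "ay": 0, "az": 0.143, "fingers": 1},
    {"x": 0, "y": 0, "z": 4, "ax": 0, "ay": 0, "az": 0, "fingers": 1},
    {"x": 0, "y": 0, "z": 4, "ax": 0, "ay": 0, "az": 0, "fingers": 1},
    {"x": 0, "y": 0, "z": 2, "ax": 0, "ay": 0, "az": 0, "fingers": 1},
    {"x": 0, "y": 0, "z": 0, "ax": 0, "ay": 0, "az": 0, "fingers": 1},
    {"x": 0, "y": 0, "z": 0, "ax": 0, "ay": 0, "az": 0, "fingers": 1},
  ],
)

```text
t: 4.45
tcp_pos: [0.4807, -0.2508, 0.1449]
tool_rot: [-0.0, 0.707, 0.707, 0.0]
contact_force: [0.5, -0.2, 1.3]
width: 0.087
finger_force: 0.0
```

```bash
python3 - <<'E'
from h import *
c=viewer.camera("wrist");cv2.imwrite("pics/w2.png",c["frame"]);np.savez("w2.npz",**c)
s=sensors.get_state();print(s["tcp_pos"],s["tool_rot"],s["joint_positions"])
I=c["frame"];h=cv2.cvtColor(I,cv2.COLOR_BGR2HSV);v=I.max(2)
for p in ([.48,-.2555,.069],):
    q=c["world_to_cam"]@np.r_[p,1]; a=np.array([q[0],-q[1]]);t=np.arctan2(np.hypot(*a),-q[2]);print("expect",a/np.hypot(*a)*t*c["mtx"][0,0]+c["mtx"][:2,2])
E
```

```text
[ 0.4813 -0.2513  0.1458] [0.0008 0.7074 0.7068 0.0005] [-0.2406  0.1976  0.7508  1.8667 -0.149   1.132   0.563 ]
expect [284.1956 229.7045]
```

View pics/w2.png

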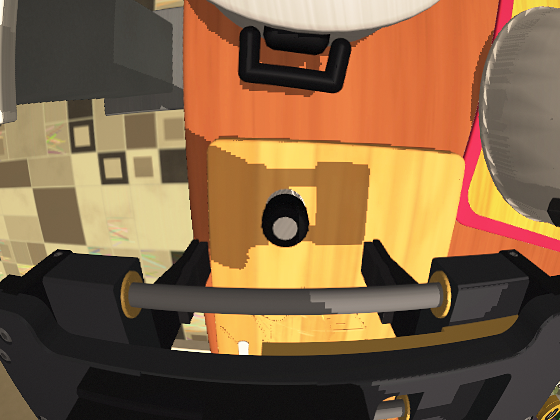

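The cap top is at about (285,229), within a pixel of the prediction. That puts the weight at (0.4805, -0.2555), so I'm descending to grip it.

Call:
jog_arm(
  increments=[
    {"x": -0.42, "y": -0.08, "z": 2, "ax": 0, "ay": 0, "az": 0, "fingers": 1},
    {"x": 0, "y": 0, "z": 3, "ax": 0, "ay": 0, "az": 0, "fingers": 1},
    {"x": 0, "y": 0, "z": 2.4, "ax": 0, "ay": 0, "az": 0, "fingers": 1},
    {"x": 0, "y": 0, "z": 1.2, "ax": 0, "ay": 0, "az": 0, "fingers": 1},
    {"x": 0, "y": 0, "z": 0, "ax": 0, "ay": 0, "az": 0, "fingers": 1},
    {"x": 0, "y": 0, "z": 0, "ax": 0, "ay": 0, "az": 0, "fingers": 1},
  ],
)

```text
t: 5.1
tcp_pos: [0.4804, -0.2561, 0.06]
tool_rot: [0.001, 0.708, 0.706, 0.001]
contact_force: [0.3, -0.8, -0.6]
width: 0.087
finger_force: 0.0
```

Call:
jog_arm(
  increments=[
    {"x": 0, "y": 0, "z": 0, "ax": 0, "ay": 0, "az": 0, "fingers": -1},
    {"x": 0, "y": 0, "z": 0, "ax": 0, "ay": 0, "az": 0, "fingers": -1},
    {"x": 0, "y": 0, "z": 0, "ax": 0, "ay": 0, "az": 0, "fingers": -1},
    {"x": 0, "y": 0, "z": 0, "ax": 0, "ay": 0, "az": 0, "fingers": -1},
    {"x": 0, "y": 0, "z": 0, "ax": 0, "ay": 0, "az": 0, "fingers": -1},
    {"x": 0, "y": 0, "z": 0, "ax": 0, "ay": 0, "az": 0, "fingers": -1},
    {"x": 0, "y": 0, "z": 0, "ax": 0, "ay": 0, "az": 0, "fingers": -1},
    {"x": 0, "y": 0, "z": 0, "ax": 0, "ay": 0, "az": 0, "fingers": -1},
  ],
)

```text
t: 5.9
tcp_pos: [0.4794, -0.2557, 0.0585]
tool_rot: [0.0, 0.708, 0.706, 0.0]
contact_force: [0.7, 0.0, 0.5]
width: 0.0327
finger_force: 30.0
```

Call:
jog_arm(
  increments=[
    {"x": 0, "y": 0, "z": -2, "ax": 0, "ay": 0, "az": 0, "fingers": -1},
    {"x": 0, "y": 0, "z": -4, "ax": 0, "ay": 0, "az": 0, "fingers": -1},
    {"x": 0, "y": 0, "z": -4, "ax": 0, "ay": 0, "az": 0, "fingers": -1},
    {"x": 0, "y": 0, "z": -4, "ax": 0, "ay": 0, "az": 0, "fingers": -1},
    {"x": 0, "y": 0, "z": -4, "ax": 0, "ay": 0, "az": 0, "fingers": -1},
    {"x": 2, "y": 0.2, "z": 0, "ax": 0, "ay": 0, "az": 0, "fingers": -1},
    {"x": 3.5, "y": 0.3, "z": 0, "ax": 0, "ay": 0, "az": 0, "fingers": -1},
    {"x": 3.5, "y": 0.3, "z": 0, "ax": 0, "ay": 0, "az": 0, "fingers": -1},
  ],
)

```text
t: 6.7
tcp_pos: [0.4872, -0.1653, 0.2387]
tool_rot: [0.0, 0.709, 0.706, 0.0]
contact_force: [0.4, -0.0, -1.0]
width: 0.0327
finger_force: 30.0
```

Call:
jog_arm(
  increments=[
    {"x": 3.5, "y": 0.3, "z": 0, "ax": 0, "ay": 0, "az": 0, "fingers": -1},
    {"x": 3.5, "y": 0.3, "z": 0, "ax": 0, "ay": 0, "az": 0, "fingers": -1},
    {"x": 3.5, "y": 0.3, "z": 0, "ax": 0, "ay": 0, "az": 0, "fingers": -1},
    {"x": 2.4, "y": 0.1, "z": 0, "ax": 0, "ay": 0, "az": 0, "fingers": -1},
    {"x": 1, "y": 0, "z": 0, "ax": 0, "ay": 0, "az": 0, "fingers": -1},
    {"x": 0, "y": 0, "z": 1.5, "ax": 0, "ay": 0, "az": 0, "fingers": -1},
    {"x": 0, "y": 0, "z": 0, "ax": 0, "ay": 0, "az": 0, "fingers": -1},
    {"x": 0, "y": 0, "z": 0, "ax": 0, "ay": 0, "az": 0, "fingers": -1},
  ],
)

```text
t: 7.5
tcp_pos: [0.4974, -0.028, 0.2234]
tool_rot: [-0.0, 0.708, 0.706, -0.0]
contact_force: [-0.1, 0.0, -0.5]
width: 0.033
finger_force: 30.0
```

```bash
python3 - <<'E'
from h import *
c0=dict(np.load("w1.npz")); print("w1 pipe",plane(c0,(295.6,220),.1605,True),"boss",plane(c0,(294.8,208.5),.14,True))
c=viewer.camera("wrist");t=viewer.camera("top");s=viewer.camera("scene");np.savez("w3.npz",**c)
P=[sensors.get_state()["tcp_pos"]]
for i in range(3): viewer.camera("top");P.append(sensors.get_state()["tcp_pos"])
print(np.array(P))
I=np.hstack([c["frame"][120:290,190:390],s["frame"][195:280,215:315].repeat(2,0).repeat(2,1)])
cv2.imwrite("pics/c3.png",cv2.resize(I,None,fx=2,fy=2,interpolation=cv2.INTER_NEAREST));np.savez("s3.npz",**s)
E
```

```text
w1 pipe [ 0.4984 -0.0236  0.1605] boss [ 0.4965 -0.0237  0.14  ]
[[ 0.498  -0.0276  0.2242]
 [ 0.498  -0.0274  0.2241]
 [ 0.498  -0.0273  0.224 ]
 [ 0.4979 -0.0271  0.224 ]]
```

View pics/c3.png

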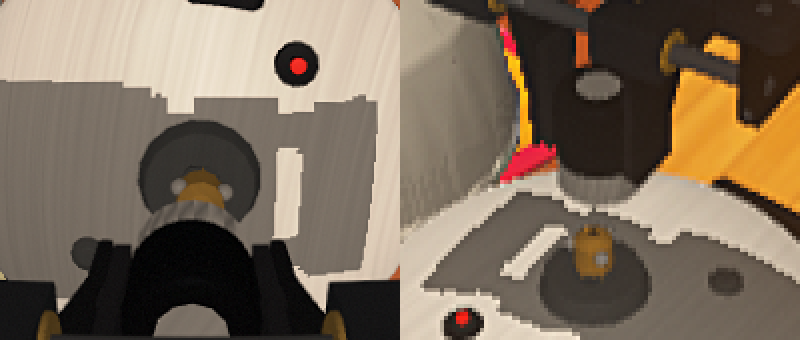

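The left half shows the weight held over the pipe. In the right half (the scene view) the weight is about 1 px, roughly 1.8 mm, to the right of the pipe axis. I'll correct by about (+1, +2) mm, lower to just above the pipe and look again.

Call:
jog_arm(
  increments=[
    {"x": 0.2, "y": 0.1, "z": 1, "ax": 0, "ay": 0, "az": 0, "fingers": -1},
    {"x": 0, "y": 0, "z": 0.9, "ax": 0, "ay": 0, "az": 0, "fingers": -1},
    {"x": 0, "y": 0, "z": 0, "ax": 0, "ay": 0, "az": 0, "fingers": -1},
    {"x": 0, "y": 0, "z": 0, "ax": 0, "ay": 0, "az": 0, "fingers": -1},
  ],
)

```text
t: 8.2
tcp_pos: [0.4983, -0.0248, 0.2039]
tool_rot: [-0.0, 0.708, 0.706, -0.001]
contact_force: [0.2, -0.9, -1.7]
width: 0.0329
finger_force: 30.0
```

```bash
python3 - <<'E'
from h import *
c=viewer.camera("wrist");s=viewer.camera("scene");t=viewer.camera("top")
st=sensors.get_state();print(st["tcp_pos"],st["contact_force"])
A=cv2.resize(c["frame"][150:250,240:340],None,fx=4,fy=4,interpolation=cv2.INTER_NEAREST)
B=cv2.resize(s["frame"][210:280,230:300],(400,400),interpolation=cv2.INTER_NEAREST)
cv2.imwrite("pics/c4.png",np.hstack([A,B]))
S=s["frame"];h=cv2.cvtColor(S,cv2.COLOR_BGR2HSV)
print("brass",blobs((h[...,1]>120)&(h[...,2]>50),(252,248,276,275)))
for row in range(236,262,2): print(row,S[row,246:284].max(1).tolist())
E
```

```text
[ 0.4989 -0.0248  0.2048] [ 0.0661  1.2034 -0.9187]
brass [([6, 8, 10, 9, 53], array([262.51, 259.83]))]
236 [255, 47, 33, 38, 43, 44, 36, 36, 33, 35, 35, 35, 34, 35, 35, 34, 35, 35, 34, 34, 34, 35, 32, 35, 41, 43, 36, 37, 36, 36, 36, 36, 37, 32, 20, 191, 242, 232]
238 [147, 29, 31, 39, 43, 43, 36, 36, 36, 35, 35, 34, 33, 36, 34, 35, 35, 35, 36, 36, 36, 34, 34, 37, 42, 40, 37, 37, 38, 37, 36, 38, 37, 34, 14, 166, 234, 228]
240 [222, 35, 20, 28, 35, 40, 36, 35, 36, 36, 35, 36, 37, 35, 34, 36, 36, 37, 35, 36, 35, 35, 35, 38, 44, 40, 37, 38, 38, 37, 38, 38, 37, 33, 17, 157, 208, 200]
242 [217, 185, 152, 232, 145, 91, 138, 32, 31, 36, 37, 36, 37, 36, 35, 36, 36, 37, 35, 35, 36, 35, 37, 38, 44, 41, 38, 39, 37, 38, 37, 39, 39, 33, 15, 164, 212, 203]
244 [73, 196, 195, 195, 196, 198, 246, 88, 28, 34, 36, 36, 36, 36, 37, 38, 36, 37, 37, 37, 37, 36, 37, 39, 43, 41, 40, 40, 38, 38, 38, 38, 33, 20, 77, 221, 210, 204]
246 [99, 98, 97, 99, 97, 95, 91, 161, 71, 29, 33, 36, 36, 37, 37, 37, 37, 37, 37, 38, 37, 37, 37, 39, 44, 41, 40, 39, 38, 37, 33, 22, 88, 191, 223, 212, 205, 204]
248 [103, 103, 10
[... 563 characters left out ...]
5, 232, 208, 99, 100, 112, 112, 118, 118, 115, 123, 119, 119, 123, 114, 124, 122, 116, 114, 105, 108, 106, 102, 91, 205, 196, 224, 222, 227, 202, 97, 95, 96]
256 [228, 223, 221, 222, 229, 204, 98, 102, 96, 94, 101, 132, 114, 123, 132, 128, 123, 127, 126, 123, 132, 122, 73, 47, 50, 65, 98, 103, 107, 103, 100, 93, 93, 95, 99, 104, 107, 107]
258 [220, 222, 231, 208, 98, 101, 105, 71, 56, 57, 56, 52, 70, 115, 119, 129, 147, 131, 121, 118, 102, 118, 66, 55, 57, 57, 55, 49, 102, 113, 110, 109, 107, 108, 106, 107, 107, 105]
260 [231, 208, 99, 102, 113, 80, 58, 58, 59, 59, 60, 55, 70, 118, 127, 129, 136, 119, 126, 139, 117, 118, 70, 55, 58, 60, 59, 58, 53, 65, 113, 112, 109, 109, 108, 107, 107, 110]
```

View pics/c4.png

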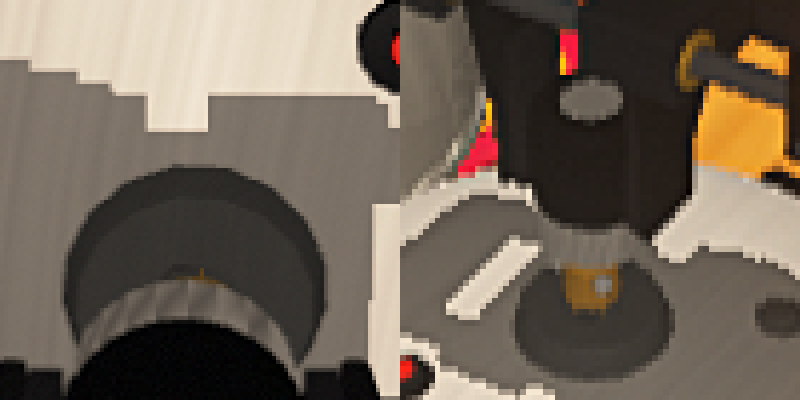

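The scene view now shows the skirt and pipe aligned within about 1 px. In the wrist view the boss spans 65–326 and the skirt 77–300, so I'll convert that to an x offset.

```bash
python3 - <<'E'
from h import *
c=viewer.camera("wrist");print(c["world_to_cam"][0], sensors.get_state()["tcp_pos"])
f=lambda u,v,z:plane(c,(240+u/4-.5,150+v/4-.5),z,True)
print("boss",(f(65,275,.137)+f(326,275,.137))/2,f(326,275,.137)-f(65,275,.137))
print("boss top/front y",f(195,166,.137))
print("skirt",(f(77,345,.170)+f(300,345,.170))/2,f(300,345,.17)-f(77,345,.17))
print("skirt front y",f(190,280,.170))
print("cap",(f(67,375,.182)+f(302,375,.182))/2,f(302,375,.182)-f(67,375,.182))
E
```

```text
[ 1.     -0.0022 -0.0004 -0.4991] [ 0.4989 -0.0248  0.2048]
boss [ 0.5011 -0.0178  0.137 ] [ 0.0443 -0.0001  0.    ]
boss top/front y [0.501  0.0014 0.137 ]
skirt [ 0.4998 -0.0163  0.17  ] [ 0.0324 -0.0001  0.    ]
skirt front y [ 0.5001 -0.0062  0.17  ]
cap [ 0.4993 -0.0156  0.182 ] [ 0.0321 -0.0001  0.    ]
```

Call:
jog_arm(
  increments=[
    {"x": 0.1, "y": 0.1, "z": 0.5, "ax": 0, "ay": 0, "az": 0, "fingers": -1},
    {"x": 0, "y": 0, "z": 0.4, "ax": 0, "ay": 0, "az": 0, "fingers": -1},
    {"x": 0, "y": 0, "z": 0.3, "ax": 0, "ay": 0, "az": 0, "fingers": -1},
    {"x": 0, "y": 0, "z": 0.2, "ax": 0, "ay": 0, "az": 0, "fingers": -1},
    {"x": 0, "y": 0, "z": 0, "ax": 0, "ay": 0, "az": 0, "fingers": -1},
    {"x": 0, "y": 0, "z": 0, "ax": 0, "ay": 0, "az": 0, "fingers": -1},
  ],
)

```text
t: 9.0
tcp_pos: [0.4998, -0.0238, 0.1906]
tool_rot: [0.0, 0.708, 0.706, 0.0]
contact_force: [0.5, -1.2, -1.4]
width: 0.033
finger_force: 30.0
```

Call:
jog_arm(
  increments=[
    {"x": 0, "y": 0, "z": 0.15, "ax": 0, "ay": 0, "az": 0, "fingers": -1},
    {"x": 0, "y": 0, "z": 0.15, "ax": 0, "ay": 0, "az": 0, "fingers": -1},
    {"x": 0, "y": 0, "z": 0, "ax": 0, "ay": 0, "az": 0, "fingers": -1},
  ],
)

```text
t: 9.3
tcp_pos: [0.4998, -0.024, 0.1875]
tool_rot: [0.0, 0.708, 0.706, -0.0]
contact_force: [0.4, -0.8, -0.5]
width: 0.0328
finger_force: 30.0
```

Call:
jog_arm(
  increments=[
    {"x": 0, "y": 0, "z": 0.1, "ax": 0, "ay": 0, "az": 0, "fingers": -1},
    {"x": 0, "y": 0, "z": 0.1, "ax": 0, "ay": 0, "az": 0, "fingers": -1},
    {"x": 0, "y": 0, "z": 0, "ax": 0, "ay": 0, "az": 0, "fingers": -1},
  ],
)

```text
t: 9.6
tcp_pos: [0.5003, -0.0241, 0.186]
tool_rot: [0.001, 0.708, 0.706, 0.0]
contact_force: [-0.0, -1.8, 2.1]
width: 0.0327
finger_force: 30.0
```

Call:
jog_arm(
  increments=[
    {"x": 0, "y": 0, "z": 0.1, "ax": 0, "ay": 0, "az": 0, "fingers": -1},
    {"x": 0, "y": 0, "z": 0.1, "ax": 0, "ay": 0, "az": 0, "fingers": -1},
    {"x": 0, "y": 0, "z": 0, "ax": 0, "ay": 0, "az": 0, "fingers": -1},
  ],
)

```text
t: 9.9
tcp_pos: [0.5004, -0.0239, 0.1845]
tool_rot: [0.001, 0.708, 0.706, 0.001]
contact_force: [-0.3, -1.3, 6.4]
width: 0.033
finger_force: 30.0
```

Call:
jog_arm(
  increments=[
    {"x": 0, "y": 0, "z": 0.1, "ax": 0, "ay": 0, "az": 0, "fingers": -1},
    {"x": 0, "y": 0, "z": 0.1, "ax": 0, "ay": 0, "az": 0, "fingers": -1},
    {"x": 0, "y": 0, "z": 0, "ax": 0, "ay": 0, "az": 0, "fingers": -1},
  ],
)

```text
t: 10.2
tcp_pos: [0.5005, -0.0239, 0.1825]
tool_rot: [0.001, 0.708, 0.706, 0.001]
contact_force: [0.7, -1.7, 5.0]
width: 0.0328
finger_force: 30.0
```

Call:
jog_arm(
  increments=[
    {"x": 0, "y": 0, "z": 0.1, "ax": 0, "ay": 0, "az": 0, "fingers": -1},
    {"x": 0, "y": 0, "z": 0, "ax": 0, "ay": 0, "az": 0, "fingers": -1},
  ],
)

```text
t: 10.4
tcp_pos: [0.5002, -0.0239, 0.1806]
tool_rot: [0.0, 0.708, 0.706, 0.0]
contact_force: [2.0, -1.9, -0.3]
width: 0.0329
finger_force: 30.0
```

Call:
jog_arm(
  increments=[
    {"x": 0, "y": 0, "z": 0.1, "ax": 0, "ay": 0, "az": 0, "fingers": -1},
    {"x": 0, "y": 0, "z": 0.1, "ax": 0, "ay": 0, "az": 0, "fingers": -1},
    {"x": 0, "y": 0, "z": 0, "ax": 0, "ay": 0, "az": 0, "fingers": -1},
  ],
)

```text
t: 10.7
tcp_pos: [0.499, -0.0236, 0.1774]
tool_rot: [-0.001, 0.708, 0.706, -0.001]
contact_force: [2.2, -0.3, -6.3]
width: 0.0327
finger_force: 30.0
```

Call:
jog_arm(
  increments=[
    {"x": 0, "y": 0, "z": 0.1, "ax": 0, "ay": 0, "az": 0, "fingers": -1},
    {"x": 0, "y": 0, "z": 0, "ax": 0, "ay": 0, "az": 0, "fingers": -1},
  ],
)

```text
t: 10.9
tcp_pos: [0.4992, -0.0235, 0.1773]
tool_rot: [-0.001, 0.708, 0.706, -0.0]
contact_force: [0.7, -0.5, -3.8]
width: 0.0329
finger_force: 30.0
```

Call:
jog_arm(
  increments=[
    {"x": 0, "y": 0, "z": 0.1, "ax": 0, "ay": 0, "az": 0, "fingers": -1},
    {"x": 0, "y": 0, "z": 0, "ax": 0, "ay": 0, "az": 0, "fingers": -1},
  ],
)

```text
t: 11.1
tcp_pos: [0.4996, -0.0234, 0.1767]
tool_rot: [-0.0, 0.708, 0.707, 0.0]
contact_force: [0.6, 0.1, -1.7]
width: 0.0328
finger_force: 30.0
```

Call:
jog_arm(
  increments=[
    {"x": 0, "y": 0, "z": 0.1, "ax": 0, "ay": 0, "az": 0, "fingers": -1},
    {"x": 0, "y": 0, "z": 0, "ax": 0, "ay": 0, "az": 0, "fingers": -1},
  ],
)

```text
t: 11.3
tcp_pos: [0.4999, -0.0235, 0.1759]
tool_rot: [-0.0, 0.708, 0.706, 0.0]
contact_force: [-0.2, 0.2, 1.4]
width: 0.0333
finger_force: 30.0
```

Call:
jog_arm(
  increments=[
    {"x": 0, "y": 0, "z": 0.1, "ax": 0, "ay": 0, "az": 0, "fingers": -1},
    {"x": 0, "y": 0, "z": 0, "ax": 0, "ay": 0, "az": 0, "fingers": -1},
  ],
)

```text
t: 11.5
tcp_pos: [0.4999, -0.0235, 0.1759]
tool_rot: [-0.0, 0.708, 0.706, 0.001]
contact_force: [-3.0, 1.2, 7.5]
width: 0.033
finger_force: 30.0
```

Call:
jog_arm(
  increments=[
    {"x": 0, "y": 0, "z": 0.1, "ax": 0, "ay": 0, "az": 0, "fingers": -1},
    {"x": 0, "y": 0, "z": 0, "ax": 0, "ay": 0, "az": 0, "fingers": -1},
  ],
)

```text
t: 11.7
tcp_pos: [0.5, -0.0235, 0.1758]
tool_rot: [-0.0, 0.708, 0.706, 0.001]
contact_force: [-5.7, 0.9, 13.3]
width: 0.033
finger_force: 30.0
```

Contact stops at z ≈ 0.1758 with 13 N: the weight is home. Next is the gradual pull.

Call:
jog_arm(
  increments=[
    {"x": 0, "y": 0, "z": -0.1, "ax": 0, "ay": 0, "az": 0, "fingers": -1},
    {"x": 0, "y": 0, "z": -0.1, "ax": 0, "ay": 0, "az": 0, "fingers": -1},
    {"x": 0, "y": 0, "z": -0.1, "ax": 0, "ay": 0, "az": 0, "fingers": -1},
    {"x": 0, "y": 0, "z": -0.05, "ax": 0, "ay": 0, "az": 0, "fingers": -1},
    {"x": 0, "y": 0, "z": 0, "ax": 0, "ay": 0, "az": 0, "fingers": -1},
  ],
)

```text
t: 12.2
tcp_pos: [0.4996, -0.0238, 0.1768]
tool_rot: [-0.0, 0.708, 0.706, -0.0]
contact_force: [-0.9, 0.1, -1.3]
width: 0.0333
finger_force: 30.0
```

Call:
jog_arm(
  increments=[
    {"x": 0, "y": 0, "z": -0.05, "ax": 0, "ay": 0, "az": 0, "fingers": -1},
    {"x": 0, "y": 0, "z": 0, "ax": 0, "ay": 0, "az": 0, "fingers": -1},
  ],
)

```text
t: 12.4
tcp_pos: [0.4996, -0.0239, 0.1773]
tool_rot: [-0.0, 0.708, 0.706, -0.0]
contact_force: [0.1, -0.2, -2.9]
width: 0.0331
finger_force: 30.0
```

Call:
jog_arm(
  increments=[
    {"x": 0, "y": 0, "z": -0.05, "ax": 0, "ay": 0, "az": 0, "fingers": -1},
    {"x": 0, "y": 0, "z": -0.05, "ax": 0, "ay": 0, "az": 0, "fingers": -1},
    {"x": 0, "y": 0, "z": 0, "ax": 0, "ay": 0, "az": 0, "fingers": -1},
  ],
)

```text
t: 12.7
tcp_pos: [0.4994, -0.0239, 0.1777]
tool_rot: [-0.0, 0.708, 0.706, -0.0]
contact_force: [2.2, -0.1, -8.8]
width: 0.0329
finger_force: 30.0
```

Call:
jog_arm(
  increments=[
    {"x": 0, "y": 0, "z": -0.03, "ax": 0, "ay": 0, "az": 0, "fingers": -1},
    {"x": 0, "y": 0, "z": 0, "ax": 0, "ay": 0, "az": 0, "fingers": -1},
  ],
)

```text
t: 12.9
tcp_pos: [0.4993, -0.0239, 0.1779]
tool_rot: [-0.0, 0.708, 0.706, -0.001]
contact_force: [2.4, -0.8, -13.3]
width: 0.0331
finger_force: 30.0
```

Call:
jog_arm(
  increments=[
    {"x": 0, "y": 0, "z": 0, "ax": 0, "ay": 0, "az": 0, "fingers": -1},
    {"x": 0, "y": 0, "z": 0, "ax": 0, "ay": 0, "az": 0, "fingers": -1},
    {"x": 0, "y": 0, "z": 0, "ax": 0, "ay": 0, "az": 0, "fingers": -1},
  ],
)

```text
t: 13.2
tcp_pos: [0.4992, -0.024, 0.1781]
tool_rot: [-0.0, 0.708, 0.706, -0.001]
contact_force: [3.4, -0.1, -16.6]
width: 0.0331
finger_force: 30.0
```

Call:
jog_arm(
  increments=[
    {"x": 0, "y": 0, "z": 0, "ax": 0, "ay": 0, "az": 0, "fingers": -1},
    {"x": 0, "y": 0, "z": 0, "ax": 0, "ay": 0, "az": 0, "fingers": -1},
    {"x": 0, "y": 0, "z": 0, "ax": 0, "ay": 0, "az": 0, "fingers": -1},
  ],
)

```text
t: 13.5
tcp_pos: [0.4992, -0.024, 0.1783]
tool_rot: [-0.0, 0.708, 0.706, -0.001]
contact_force: [3.3, -2.2, -17.6]
width: 0.0334
finger_force: 30.0
```

The force is creeping up towards the limit, so I'm easing back straight away.

Call:
jog_arm(
  increments=[
    {"x": 0, "y": 0, "z": 0.08, "ax": 0, "ay": 0, "az": 0, "fingers": -1},
    {"x": 0, "y": 0, "z": 0, "ax": 0, "ay": 0, "az": 0, "fingers": -1},
  ],
)

```text
t: 13.7
tcp_pos: [0.4996, -0.0238, 0.1784]
tool_rot: [-0.0, 0.708, 0.706, -0.0]
contact_force: [1.5, -1.9, -14.0]
width: 0.0331
finger_force: 30.0
```

Call:
jog_arm(
  increments=[
    {"x": 0, "y": 0, "z": 0, "ax": 0, "ay": 0, "az": 0, "fingers": -1},
    {"x": 0, "y": 0, "z": 0, "ax": 0, "ay": 0, "az": 0, "fingers": -1},
  ],
)

```text
t: 13.9
tcp_pos: [0.4997, -0.0238, 0.1783]
tool_rot: [-0.0, 0.708, 0.706, 0.0]
contact_force: [0.3, -0.6, -13.1]
width: 0.0326
finger_force: 30.0
```

Call:
jog_arm(
  increments=[
    {"x": 0, "y": 0, "z": 0, "ax": 0, "ay": 0, "az": 0, "fingers": -1},
    {"x": 0, "y": 0, "z": 0, "ax": 0, "ay": 0, "az": 0, "fingers": -1},
    {"x": 0, "y": 0, "z": 0, "ax": 0, "ay": 0, "az": 0, "fingers": -1},
  ],
)

```text
t: 14.2
tcp_pos: [0.4998, -0.0238, 0.1783]
tool_rot: [0.0, 0.708, 0.706, 0.0]
contact_force: [2.2, -1.1, -11.8]
width: 0.0327
finger_force: 30.0
```

Call:
jog_arm(
  increments=[
    {"x": 0, "y": 0, "z": 0, "ax": 0, "ay": 0, "az": 0, "fingers": -1},
    {"x": 0, "y": 0, "z": 0, "ax": 0, "ay": 0, "az": 0, "fingers": -1},
    {"x": 0, "y": 0, "z": 0, "ax": 0, "ay": 0, "az": 0, "fingers": -1},
  ],
)

```text
t: 14.5
tcp_pos: [0.4998, -0.0238, 0.1782]
tool_rot: [0.0, 0.708, 0.706, 0.0]
contact_force: [0.6, -1.4, -11.9]
width: 0.0329
finger_force: 30.0
```

Call:
jog_arm(
  increments=[
    {"x": 0, "y": 0, "z": -0.01, "ax": 0, "ay": 0, "az": 0, "fingers": -1},
    {"x": 0, "y": 0, "z": 0, "ax": 0, "ay": 0, "az": 0, "fingers": -1},
    {"x": 0, "y": 0, "z": 0, "ax": 0, "ay": 0, "az": 0, "fingers": -1},
    {"x": 0, "y": 0, "z": 0, "ax": 0, "ay": 0, "az": 0, "fingers": -1},
  ],
)

```text
t: 14.9
tcp_pos: [0.4998, -0.0238, 0.1782]
tool_rot: [0.0, 0.708, 0.706, 0.0]
contact_force: [0.9, -1.5, -11.5]
width: 0.0328
finger_force: 30.0
```

Call:
jog_arm(
  increments=[
    {"x": 0, "y": 0, "z": 0, "ax": 0, "ay": 0, "az": 0, "fingers": -1},
    {"x": 0, "y": 0, "z": 0, "ax": 0, "ay": 0, "az": 0, "fingers": -1},
    {"x": 0, "y": 0, "z": 0, "ax": 0, "ay": 0, "az": 0, "fingers": -1},
    {"x": 0, "y": 0, "z": 0, "ax": 0, "ay": 0, "az": 0, "fingers": -1},
  ],
)

```text
t: 15.3
tcp_pos: [0.4998, -0.0238, 0.1782]
tool_rot: [0.0, 0.708, 0.706, 0.0]
contact_force: [1.9, -1.2, -11.6]
width: 0.0332
finger_force: 30.0
```

Call:
jog_arm(
  increments=[
    {"x": 0, "y": 0, "z": 0, "ax": 0, "ay": 0, "az": 0, "fingers": -1},
    {"x": 0, "y": 0, "z": 0, "ax": 0, "ay": 0, "az": 0, "fingers": -1},
    {"x": 0, "y": 0, "z": 0, "ax": 0, "ay": 0, "az": 0, "fingers": -1},
    {"x": 0, "y": 0, "z": 0, "ax": 0, "ay": 0, "az": 0, "fingers": -1},
  ],
)

```text
t: 15.7
tcp_pos: [0.4998, -0.0238, 0.1782]
tool_rot: [0.0, 0.708, 0.706, 0.0]
contact_force: [0.5, -1.3, -11.1]
width: 0.033
finger_force: 30.0
```

Steady, but a little low once the weight's own ~1 N is taken off. I'll add a touch and hold again.

Call:
jog_arm(
  increments=[
    {"x": 0, "y": 0, "z": -0.03, "ax": 0, "ay": 0, "az": 0, "fingers": -1},
    {"x": 0, "y": 0, "z": 0, "ax": 0, "ay": 0, "az": 0, "fingers": -1},
    {"x": 0, "y": 0, "z": 0, "ax": 0, "ay": 0, "az": 0, "fingers": -1},
    {"x": 0, "y": 0, "z": 0, "ax": 0, "ay": 0, "az": 0, "fingers": -1},
  ],
)

```text
t: 16.1
tcp_pos: [0.4997, -0.0238, 0.1783]
tool_rot: [0.0, 0.708, 0.706, -0.0]
contact_force: [1.1, -1.9, -14.0]
width: 0.033
finger_force: 30.0
```

Call:
jog_arm(
  increments=[
    {"x": 0, "y": 0, "z": 0, "ax": 0, "ay": 0, "az": 0, "fingers": -1},
    {"x": 0, "y": 0, "z": 0, "ax": 0, "ay": 0, "az": 0, "fingers": -1},
    {"x": 0, "y": 0, "z": 0, "ax": 0, "ay": 0, "az": 0, "fingers": -1},
    {"x": 0, "y": 0, "z": 0, "ax": 0, "ay": 0, "az": 0, "fingers": -1},
  ],
)

```text
t: 16.5
tcp_pos: [0.4997, -0.0238, 0.1783]
tool_rot: [0.0, 0.708, 0.706, -0.0]
contact_force: [2.8, -2.1, -15.2]
width: 0.0331
finger_force: 30.0
```

Call:
jog_arm(
  increments=[
    {"x": 0, "y": 0, "z": 0, "ax": 0, "ay": 0, "az": 0, "fingers": -1},
    {"x": 0, "y": 0, "z": 0, "ax": 0, "ay": 0, "az": 0, "fingers": -1},
    {"x": 0, "y": 0, "z": 0, "ax": 0, "ay": 0, "az": 0, "fingers": -1},
    {"x": 0, "y": 0, "z": 0, "ax": 0, "ay": 0, "az": 0, "fingers": -1},
  ],
)

```text
t: 16.9
tcp_pos: [0.4997, -0.0238, 0.1784]
tool_rot: [0.0, 0.708, 0.706, -0.0]
contact_force: [2.8, -2.5, -16.0]
width: 0.0332
finger_force: 30.0
```

Call:
jog_arm(
  increments=[
    {"x": 0, "y": 0, "z": 0, "ax": 0, "ay": 0, "az": 0, "fingers": -1},
    {"x": 0, "y": 0, "z": 0, "ax": 0, "ay": 0, "az": 0, "fingers": -1},
    {"x": 0, "y": 0, "z": 0, "ax": 0, "ay": 0, "az": 0, "fingers": -1},
    {"x": 0, "y": 0, "z": 0, "ax": 0, "ay": 0, "az": 0, "fingers": -1},
  ],
)

```text
t: 17.3
tcp_pos: [0.4997, -0.0238, 0.1784]
tool_rot: [0.0, 0.708, 0.706, 0.0]
contact_force: [2.0, -1.6, -16.3]
width: 0.033
finger_force: 30.0
```

The hold is proven. Now I'll lower it back home with a light press.

Call:
jog_arm(
  increments=[
    {"x": 0, "y": 0, "z": 0.1, "ax": 0, "ay": 0, "az": 0, "fingers": -1},
    {"x": 0, "y": 0, "z": 0.1, "ax": 0, "ay": 0, "az": 0, "fingers": -1},
    {"x": 0, "y": 0, "z": 0.1, "ax": 0, "ay": 0, "az": 0, "fingers": -1},
    {"x": 0, "y": 0, "z": 0.1, "ax": 0, "ay": 0, "az": 0, "fingers": -1},
    {"x": 0, "y": 0, "z": 0, "ax": 0, "ay": 0, "az": 0, "fingers": -1},
  ],
)

```text
t: 17.8
tcp_pos: [0.501, -0.0232, 0.176]
tool_rot: [0.001, 0.708, 0.707, 0.002]
contact_force: [-0.5, -0.1, 2.6]
width: 0.033
finger_force: 30.0
```

Call:
jog_arm(
  increments=[
    {"x": 0, "y": 0, "z": 0.05, "ax": 0, "ay": 0, "az": 0, "fingers": -1},
    {"x": 0, "y": 0, "z": 0, "ax": 0, "ay": 0, "az": 0, "fingers": -1},
    {"x": 0, "y": 0, "z": 0, "ax": 0, "ay": 0, "az": 0, "fingers": -1},
  ],
)

```text
t: 18.1
tcp_pos: [0.501, -0.0232, 0.1759]
tool_rot: [0.001, 0.708, 0.707, 0.002]
contact_force: [-1.1, 0.4, 6.7]
width: 0.033
finger_force: 30.0
```

Call:
jog_arm(
  increments=[
    {"x": 0, "y": 0, "z": 0, "ax": 0, "ay": 0, "az": 0, "fingers": 0.2},
    {"x": 0, "y": 0, "z": 0, "ax": 0, "ay": 0, "az": 0, "fingers": 0.5},
    {"x": 0, "y": 0, "z": 0, "ax": 0, "ay": 0, "az": 0, "fingers": 1},
    {"x": 0, "y": 0, "z": 0, "ax": 0, "ay": 0, "az": 0, "fingers": 1},
    {"x": 0, "y": 0, "z": 0, "ax": 0, "ay": 0, "az": 0, "fingers": 1},
    {"x": 0, "y": 0, "z": 0, "ax": 0, "ay": 0, "az": 0, "fingers": 1},
  ],
)

```text
t: 18.7
tcp_pos: [0.4996, -0.0238, 0.1738]
tool_rot: [-0.0, 0.708, 0.706, -0.0]
contact_force: [0.3, 1.1, 1.0]
width: 0.0729
finger_force: 0.0
```

Call:
jog_arm(
  increments=[
    {"x": 0, "y": 0, "z": -0.5, "ax": 0, "ay": 0, "az": 0, "fingers": 1},
    {"x": 0, "y": 0, "z": -2, "ax": 0, "ay": 0, "az": 0, "fingers": 1},
    {"x": 0, "y": 0, "z": -3, "ax": 0, "ay": 0, "az": 0, "fingers": 1},
    {"x": 0, "y": 0, "z": -3, "ax": 0, "ay": 0, "az": 0, "fingers": 1},
    {"x": 0, "y": 0, "z": -2, "ax": 0, "ay": 0, "az": 0, "fingers": 1},
    {"x": 0, "y": 0, "z": 0, "ax": 0, "ay": 0, "az": 0, "fingers": 1},
    {"x": 0, "y": 0, "z": 0, "ax": 0, "ay": 0, "az": 0, "fingers": 1},
  ],
)

```text
t: 19.4
tcp_pos: [0.4997, -0.0238, 0.2789]
tool_rot: [0.0, 0.708, 0.706, 0.0]
contact_force: [0.1, 0.5, 0.3]
width: 0.0872
finger_force: 0.0
```

```bash
python3 - <<'E'
from h import *
c=viewer.camera("wrist");s=viewer.camera("scene")
A=cv2.resize(c["frame"][140:270,220:350],(400,400),interpolation=cv2.INTER_NEAREST)
B=cv2.resize(s["frame"][200:290,220:310],(400,400),interpolation=cv2.INTER_NEAREST)
cv2.imwrite("pics/c5.png",np.hstack([A,B]))
st=sensors.get_state();print(st["t"],st["tcp_pos"],st["contact_force"])
E
```

```text
19.5 [ 0.499  -0.0238  0.2777] [-0.3193  0.8619 -0.1177]
```

View pics/c5.png

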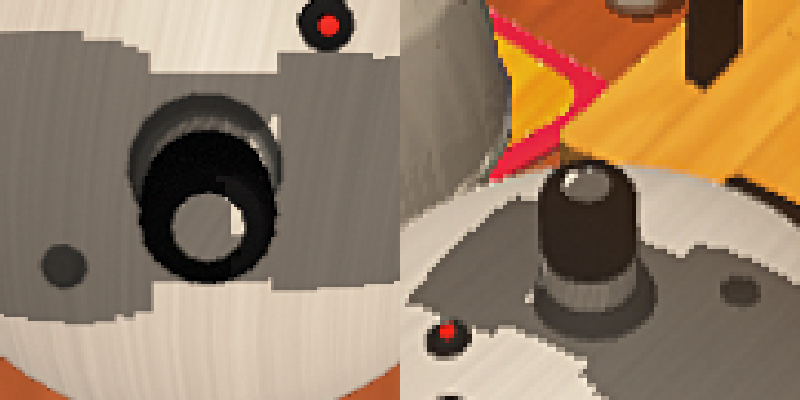

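The weight sits upright and flush on the boss: in the scene crop its axis is at about column 588 and the skirt meets the seat all round. The gripper is clear, so I'm handing the job in.

```bash
python3 -c "
from station import job
print(job.close_job())"
```

```text
the job is handed in; nothing more can be done
None
```

The regulator weight clicked onto the vent pipe and sat fully home with at most 13 N of press in the readings; it held an upward pull of about 11–17 N (peak reading 17.6 N) for over 3 s, was set back home upright and released, and the job was handed in at 19.5 s on the robot clock, without touching the onion, garlic, spoon or salt shaker.

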